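# Set a rack of washed counting chambers into the comb of the air dryer

### The arm

A 6-joint arm with a two-finger parallel gripper is mounted at the origin on the work surface. World frame = base frame: x ahead of the robot, y to its left, z up, the work surface at z = 0. Lengths are in m, angles in degrees, forces in N, time in s.
With the tool pointing down it reaches from about 0.3 to 0.75 m from the base axis. Payload 8.5 kg.
Tool frame: the origin (TCP) lies between the finger pads; the fingertips stand 17 mm ahead of it and the grasp point (between the pads) lies 2 mm behind it (env.tip_reach is the distance from the TCP to the fingertips, in m); z points along the fingers, y is the line along which they close (so a half turn about z gives the same grasp; the last joint's range is limited). The gripper opens to 85 mm and grips with 20 to 120 N. Pads are 22 mm wide; open, the fingers measure 114 mm over their backs; the gripper's body (76 mm by 85 mm) begins 54 mm behind the grasp point. The pads swing forward as they close: fully open they stand 13 mm farther back than shut.
Start: joints at [53.841, 21.807, 74.336, -0, 83.858, -12.336], TCP at [0.222, 0.503, 0.248] pointing down, gripper open.
Joint ranges: [-178.18, 178.18], [-50.72, 133.34], [12.68, 142.11], [-81.47, 261.47], [9.98, 163.14], [-165.26, 165.26]. Speed limits (degrees/s): [136.94, 136.94, 180, 180, 180, 180].

### API

Orientations are given as a 3x3 rotation matrix whose columns are the frame's x, y, z axes.
In Python, from rig import env, viewer gives the robot as it stands.
- The arm moves only by the tool move_arm, never from a script. Its argument "motion" is a list of rows, each a list of 2 entries, a list of its own where there are three numbers: the shift along the tool's x, y, z normalised to -1 to 1, where 1 is 50 mm, then the turn, a rotation vector about the tool's x, y, z normalised to -1 to 1, where 1 is 8 degrees. A call has 1 to 20 rows; each row shifts and turns the commanded pose from where the row before left it, along the tool's axes as they then stand; what a row does not reach is not made up. A row lasts 1/10 s, in which the tool goes at most 50 mm and 8.59 degrees, less where a joint would pass 70% of its speed; a pose out of reach is approached as far as the arm can. A call with a number of a shift or a turn outside -1 to 1 is refused whole. A call with a gripper value outside its range is refused whole. "claw" is the closure, from 0 (fully open) to 1 (shut), set as the call begins (left out, the last holds). The fingers move at their own pace and stop on an object; "force" is the grip in N (left out, the last holds). Time passes only in rows, so rows that do not move let the fingers close. It gives the time, the measured TCP pose, the force, the opening and the grip force at its end, in the units of the state.
- env.observe(): the state, without advancing time (a new reading comes with each control period).
- viewer.get_image(name): name is "side" or "top" or "wrist"; returns a dict with "frame" (480x640x3 uint8, red, green, blue), "depth" (480x640 float32, m along the optical axis (not along the pixel's ray), 0 where there is no reading), "fx", "fy", "cx", "cy" (pixels), "eye" and "attitude" of the camera in the world; the wrist camera has in their place "T_tool_cam" (4x4, takes a point from camera to tool coordinates, whose origin is the TCP and whose axes are the flange's). Camera axes: x right, y up, looking along -z (the intrinsics and any distortion apply to the point x, -y, -z); pixel columns grow to the right and rows downward; lengths in m; the calibration is good to about 2 mm. A picture is of the moment at which its call begins: read the wrist's pose just before it.
- env.close_job(): hands the job in; it is judged then, once.
The state is a dict: "time_s": time; "q": joint angles; "qvel": joint speeds; "joint_efforts": joint torques, N m; "position": TCP position; "tool_rot": TCP orientation; "ft_force": force on the tool from outside, world axes, zero at the start; "wrist_torque": the same for the moment, N m; "grip_width": finger opening in m; "gripper_force": force on a finger pad.
Only numpy, scipy, OpenCV 4.12 (cv2) and the standard library are available. Lean on these libraries where they do the work, as an engineer would, in place of code of your own. Each camera call takes 0.05 s, during which the arm holds its last target. There are 200 camera calls.

### The job

Lift the blue dip rack with its five glass counting chambers out of the rinse jar, tilt it to match the sloping comb of the air dryer, and lower it gently, without dropping or forcing it, until the chambers stand fully home between the fins, one in each of the five slots. Let go of the rack and then press the green button on the dryer's deck to start it. Leave the jar, the bottle, the dishes and the tip box standing where they are.

Things in the scene. Friction and masses are not known exactly. Their poses are not given: they have to be found in the camera images.
- rack: Dip rack, 0.19 kg give or take a quarter, loose: blue bar from which 5 glass counting chambers (thick slides) hang like comb teeth. Origin: middle of the row at the chambers' lower edges; z up to the handle, x along the row, y along their width. Chambers: 4 (x) x 35 (y) mm, hanging from z 58 to 0, middles at x -28, -14, 0, 14, 28 mm. Blue bar: z 58-80, x 80, y 42. Same either way round.
- rack_handle (a point): Middle of the dip rack's white handle, an upright block 26 (rack x) x 18 (rack y) mm on top of the blue bar, from 80 to 122 mm above the chambers' lower edges; this point is at 101 mm, so 21 mm above the blue bar.
- jar: Rinse jar: open clear glass box, empty, 100 (x) x 62 (y) x 78 mm high, walls 5 mm, loose, 0.5 kg. Origin: middle of its underside; z up. The rack hangs upright in it at the start, rack x along jar x, by a lip 104 x 30 mm at the foot of the blue bar that lies on the rim; the chambers' lower edges are 20 mm above the table.
- comb: Dryer comb: 6 aluminium fins square on a plate that slopes 25 deg, low edge to the robot. Origin: middle, on the slot floor, 64 mm above table. z: out along the fins, 25 deg from vertical, leaning to the low edge; x up the slope across the fins; y level along them. Fins 7 (x) x 50 (y) x 50 high, round tops; 5 slots 7 wide, at x -28, -14, 0, 14, 28, open-ended. Fully home, rack and comb frames coincide.
- comb_mouth (a point): Point in the middle of the comb, level with the tops of the fins (50 mm out from the slot floor along the comb's z). The chambers enter here along the comb's z; when home, the blue bar's underside is 8 mm above it.
- dryer: White housing of the air dryer, fixed to the table, 169 (x) x 130 (y) x 83 mm. Origin: on the table, below the middle of the slope, 65 mm from the front edge; x points from the low front edge to the high rear deck, z up. The flat rear deck (height 83 mm) reaches from x = 50 to x = 104 mm and carries the button.
- start (a joint): Green start button on the rear deck of the dryer: 0 when out, 0.006 m when fully pressed; spring return, about 5 N fully down; it counts as pressed beyond 0.004 m. Pressed straight down.
- start_top (a point): Middle of the top face of the green start button (28 mm across), 105 mm above the table, 77 mm behind the dryer's origin (dryer x). A black collar 12 mm high and 44 mm across surrounds it; the button's top stands 10 mm above it.
- bottle: Brown glass bottle with blue cap, 62 mm across, 150 mm high, loose bystander. Origin: middle of its underside.
- dishes: Stack of three clear culture dishes, 92 mm across, 47 mm high, loose bystander. Origin: middle of its underside.
- tipbox: Orange pipette tip box with clear lid, 87 x 124 x 62 mm, loose bystander. Origin: middle of its underside.
Mind the look-alikes: they are no part of the job. There is more than one size of the dryer; the job needs the larger. What is shaped like the jar but red is not meant.

How it is judged:
By the outcome, as a careful person would: the job done as asked, in the order asked, and still so for the second after the job is handed in, with the robot touching nothing.
It also fails if it takes over 54 s, if anything falls off the work surface, if the arm or the gripper's body presses on something with over 40 N, if the wrist force passes 120 N, or if a joint passes its speed limit or range.

## Working session

There is one attempt and no reset: what is moved stays moved. The work goes in short steps, Python scripts to look and compute and a tool call to move; the robot and the scene stay as the last step left them, time stands still between calls to the robot, and variables do not carry over. Pictures are saved under pics/ and viewed, at most 10 in all, crops included, and the job is handed in when it is done.

Besides the shell and the picture viewer there is one more tool, called after "Emit:" as name(argument=value, ...), one argument or row to a line, values as JSON. move_arm: Moves the arm, as the interface text tells. Scaled input: -1 to 1 covers 50 mm each way for a shift and 8 degrees each way for a turn. Its arguments: {"type":"object","properties":{"motion":{"type":"array","items":{"type":"array"}},"claw":{"type":"number"},"force":{"type":"number"}},"required":["motion"]}

```bash
ls; mkdir -p pics
cat > h.py <<'E'
import numpy as np, cv2
from rig import env, viewer
def grab(n):
    s=env.observe(); im=viewer.get_image(n)
    if n=="wrist":
        T=np.eye(4);T[:3,:3]=s["tool_rot"];T[:3,3]=s["position"]
        M=T@np.array(im["T_tool_cam"]);
    else:
        M=np.eye(4);M[:3,:3]=np.array(im["attitude"]);M[:3,3]=im["eye"]
    im["M"]=M
    return im
def ray(im,u,v):
    d=np.array([(u-im["cx"])/im["fx"],-(v-im["cy"])/im["fy"],-1.])
    return im["M"][:3,3],im["M"][:3,:3]@d
def plane(im,u,v,z):
    o,d=ray(im,u,v);return o+d*(z-o[2])/d[2]
def pt(im,u,v):
    o,d=ray(im,u,v);return o+d*im["depth"][int(v),int(u)]
def cloud(im):
    v,u=np.mgrid[:480,:640]
    d=np.stack([(u-im["cx"])/im["fx"],-(v-im["cy"])/im["fy"],-np.ones(u.shape)],-1)
    return im["M"][:3,3]+(d@im["M"][:3,:3].T)*im["depth"][...,None]
def save(im,n): cv2.imwrite("pics/"+n,im["frame"][...,::-1])
E
python3 - <<'E'
from h import *
import pickle
for n in("side","top"):
    im=grab(n);save(im,n+"0.png");pickle.dump(im,open(n+".pkl","wb"))
    print(n,im["M"].round(3).tolist(),im["fx"],[k for k in im],im["depth"].min())
s=env.observe();print(s["time_s"],np.array(s["tool_rot"]).round(3).tolist(),s["grip_width"])
E
```

```text
pics
side [[0.822, 0.418, -0.387, 0.068], [-0.569, 0.619, -0.541, -0.674], [0.013, 0.665, 0.746, 1.061], [0.0, 0.0, 0.0, 1.0]] 546.6898145169197 ['frame', 'depth', 'fx', 'fy', 'cx', 'cy', 'eye', 'attitude', 'M'] 0.0
top [[-0.063, 0.977, -0.204, 0.284], [-0.998, -0.062, 0.009, 0.012], [-0.004, 0.204, 0.979, 1.505], [0.0, 0.0, 0.0, 1.0]] 537.5420823555534 ['frame', 'depth', 'fx', 'fy', 'cx', 'cy', 'eye', 'attitude', 'M'] 0.0
0.1 [[-0.915, 0.404, -0.001], [0.404, 0.915, -0.001], [0.0, -0.001, -1.0]] 0.08512105787733955
```

View pics/side0.png

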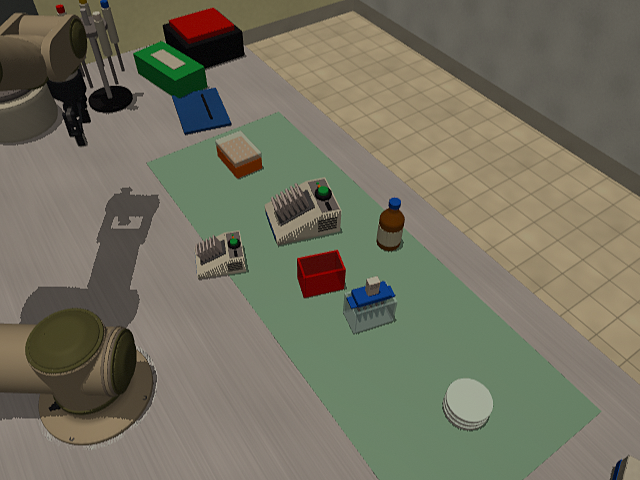

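View pics/top0.png

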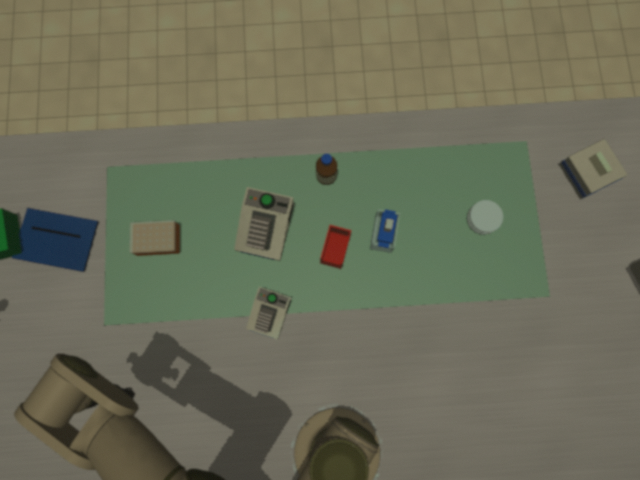

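The side view shows two dryers. The larger is at about (305,212) side and (263,225) top; the small one at (222,255) and (269,312) is a look-alike. There are two jars. The clear one with the blue rack is at (370,303) and (385,230); the red box at (321,273) and (336,247) is not meant. Next I'll measure the targets and confirm them in a crop.

```bash
cat >> h.py <<'E'
def tri(a,pa,b,pb):
    o1,d1=ray(a,*pa);o2,d2=ray(b,*pb)
    d1=d1/np.linalg.norm(d1);d2=d2/np.linalg.norm(d2)
    t=np.linalg.lstsq(np.stack([d1,-d2],1),o2-o1,rcond=None)[0]
    p,q=o1+d1*t[0],o2+d2*t[1];return (p+q)/2,np.linalg.norm(p-q)
def blobs(im,name,lo,hi,amin=15):
    h=cv2.cvtColor(im["frame"],cv2.COLOR_RGB2HSV);m=cv2.inRange(h,lo,hi)
    n,l,st,c=cv2.connectedComponentsWithStats(m)
    return [(c[i].round(1).tolist(),int(st[i,4]),l==i) for i in range(1,n) if st[i,4]>=amin]
E
python3 - <<'E'
from h import *
import pickle
S=pickle.load(open("side.pkl","rb"));T=pickle.load(open("top.pkl","rb"))
for n,im in(("S",S),("T",T)):
    C=cloud(im)
    for nm,lo,hi in(("green",(50,130,50),(75,255,255)),("blue",(105,150,60),(125,255,255))):
        for c,a,m in blobs(im,nm,lo,hi):
            v=C[m&(im["depth"]>0)]
            print(n,nm,c,a,np.median(v,0).round(3) if len(v) else None)
a=cv2.resize(S["frame"][165:345,180:420],None,fx=2.5,fy=2.5,interpolation=cv2.INTER_CUBIC)
b=cv2.resize(T["frame"][150:350,220:420],(450,450),interpolation=cv2.INTER_CUBIC)
b=b[:450,:200+0] if 0 else cv2.resize(b,(200,200))
cv2.imwrite("pics/crop1.png",a[...,::-1])
E
```

```text
S green [169.0, 60.9] 1034 [0.622 0.968 0.079]
S green [155.4, 75.2] 234 [0.565 0.961 0.049]
S green [190.9, 79.5] 108 [0.651 0.863 0.057]
S green [173.5, 91.3] 41 [0.584 0.867 0.03 ]
S green [322.6, 190.1] 73 [0.673 0.144 0.105]
S green [233.2, 241.3] 38 [0.411 0.147 0.072]
S blue [103.3, 1.1] 18 [0.468 0.974 0.319]
S blue [200.5, 110.3] 1629 [0.619 0.75  0.011]
S blue [394.7, 201.5] 79 [ 0.763 -0.023  0.15 ]
S blue [371.8, 294.0] 472 [ 0.569 -0.18   0.1  ]
S blue [351.5, 301.8] 74 [ 0.534 -0.162  0.084]
S blue [618.1, 469.0] 21 [ 0.735 -0.709  0.04 ]
T green [266.3, 199.4] 84 [0.671 0.146 0.105]
T green [2.8, 233.2] 263 [0.625 0.867 0.08 ]
T green [271.4, 297.7] 34 [0.409 0.148 0.073]
T blue [326.1, 158.6] 60 [ 0.76  -0.021  0.15 ]
T blue [53.4, 239.6] 2734 [0.615 0.763 0.012]
T blue [385.8, 229.8] 309 [ 0.559 -0.167  0.099]
```

View pics/crop1.png

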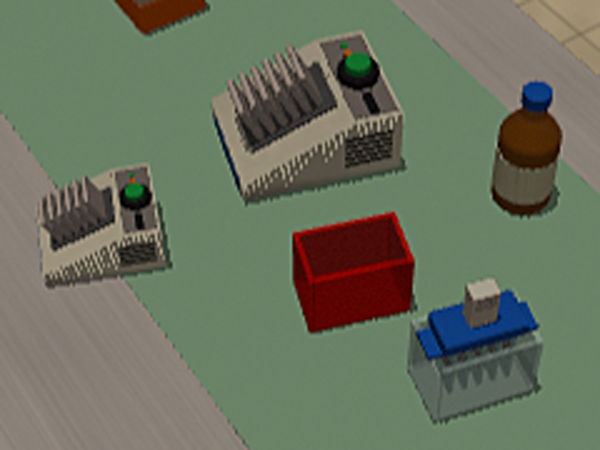

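The crop confirms the targets. The larger dryer, with its button at about (357,65) in the crop, has a top at 105 mm, and the small one is at 73 mm. The clear jar with the blue rack is at (480,350). Next I'll get rough orientations, then plan wrist views.

```bash
cat >> h.py <<'E'
from scipy.spatial.transform import Rotation as Ro
def plan(P,R,n=None):
    """shift (units of 50mm, tool axes) & rotvec (units of 8deg) from commanded≈measured pose"""
    s=env.observe();R0=np.array(s["tool_rot"]);p0=np.array(s["position"])
    sh=R0.T@(np.array(P)-p0)/.05; rv=Ro.from_matrix(R0.T@R).as_rotvec(degrees=True)/8
    return sh.round(2),rv.round(2)
def toolR(z,y):
    z=np.array(z,float);z/=np.linalg.norm(z);y=np.array(y,float);y-=z*(y@z);y/=np.linalg.norm(y)
    return np.stack([np.cross(y,z),y,z],1)
E
python3 - <<'E'
from h import *
import pickle
S=pickle.load(open("side.pkl","rb"));T=pickle.load(open("top.pkl","rb"))
for im,px in((S,(371.8,294)),(T,(385.8,229.8))):
    C=cloud(im)
    for c,a,m in blobs(im,"",(105,150,60),(125,255,255)):
        if abs(c[0]-px[0])<3 and abs(c[1]-px[1])<3:
            v=C[m&(im["depth"]>0)];v=v[abs(v[:,2]-.1)<.006]
            print("bar",cv2.minAreaRect(v[:,:2].astype(np.float32)),len(v),v[:,2].mean())
    # dryer deck
    q=(np.hypot(C[...,0]-.68,C[...,1]-.147)<.12)&(abs(C[...,2]-.083)<.004)
    v=C[q];v=v[(v[:,0]>.64)]
    print("deck",cv2.minAreaRect(v[:,:2].astype(np.float32)),len(v))
    q=(np.hypot(C[...,0]-.61,C[...,1]-.15)<.13)&(C[...,2]>.01)
    v=C[q];print("all",cv2.minAreaRect(v[:,:2].astype(np.float32)),len(v))
print(tri(S,(322.6,190.1),T,(266.3,199.4)))
w=grab("wrist");print(np.array(w["T_tool_cam"]).round(3),w["fx"],w["cx"])
E
```

```text
bar ((0.5774856805801392, -0.17426325380802155), (0.044445835053920746, 0.0812767744064331), 75.73108673095703) 424 0.10008777237555909
deck ((0.6662241220474243, 0.14776907861232758), (0.1376381367444992, 0.07162138819694519), 72.89571380615234) 582
all ((0.6183438897132874, 0.16135458648204803), (0.1388150453567505, 0.17177452147006989), 73.27875518798828) 3571
bar ((0.5768222808837891, -0.17259398102760315), (0.036750663071870804, 0.080294169485569), 76.15853118896484) 243 0.09988010104880707
deck ((0.6638405919075012, 0.14799876511096954), (0.13076180219650269, 0.07507503777742386), 73.88607025146484) 593
all ((0.5904990434646606, 0.14184235036373138), (0.2003227323293686, 0.21546977758407593), 68.68341827392578) 3188
(array([0.67286968, 0.14587322, 0.10248501]), np.float64(0.0018049516372674297))
[[-0.     0.964  0.265  0.066]
 [ 1.     0.    -0.001 -0.001]
 [-0.001  0.265 -0.964 -0.126]
 [ 0.     0.     0.     1.   ]] 333.7819579945372 315.66633825347407
```

Run:
```python
from h import *
a=np.radians(74.5);R=toolR([0,0,-1],[np.cos(a),np.sin(a),0])
print(plan([.60,.16,.31],R),env.observe()["time_s"])
```

```text
(array([-9.69, -3.22, -1.24]), array([-0.01, -0.  , -1.04])) 0.15
```

Emit:
move_arm(
  motion=[
    [[-0.4, -0.13, -0.05], [0, 0, 0]],
    [[-0.8, -0.27, -0.1], [0, 0, 0]],
    [[-0.8, -0.27, -0.1], [0, 0, 0]],
    [[-0.8, -0.27, -0.1], [0, 0, 0]],
    [[-0.8, -0.27, -0.1], [0, 0, 0]],
    [[-0.8, -0.27, -0.1], [0, 0, 0]],
    [[-0.8, -0.27, -0.1], [0, 0, 0]],
    [[-0.8, -0.27, -0.1], [0, 0, 0]],
    [[-0.8, -0.27, -0.1], [0, 0, 0]],
    [[-0.8, -0.27, -0.1], [0, 0, 0]],
    [[-0.8, -0.27, -0.1], [0, 0, 0]],
    [[-0.8, -0.27, -0.1], [0, 0, 0]],
    [[-0.49, -0.12, -0.09], [0, 0, 0]],
    [[0, 0, 0], [0, 0, -0.52]],
    [[0, 0, 0], [0, 0, -0.52]],
    [[0, 0, 0], [0, 0, 0]],
    [[0, 0, 0], [0, 0, 0]],
  ],
  claw=0,
)

```text
time_s: 1.85
position: [0.6002, 0.1602, 0.3101]
tool_rot: [[-0.963, 0.269, -0.0], [0.269, 0.963, -0.0], [0.0, -0.0, -1.0]]
ft_force: [0.7, -0.2, -0.2]
grip_width: 0.0856
gripper_force: 0.0
```

Run:
```python
from h import *
import pickle
im=grab("wrist");save(im,"w1.png");pickle.dump(im,open("w1.pkl","wb"))
a=np.radians(75.8);R=toolR([0,0,-1],[np.cos(a),np.sin(a),0])
print(plan([.575,-.173,.30],R),env.observe()["time_s"])
```

```text
(array([-1.31, -6.56,  0.2 ]), array([-0.  , -0.  , -0.17])) 1.9
```

View pics/w1.png

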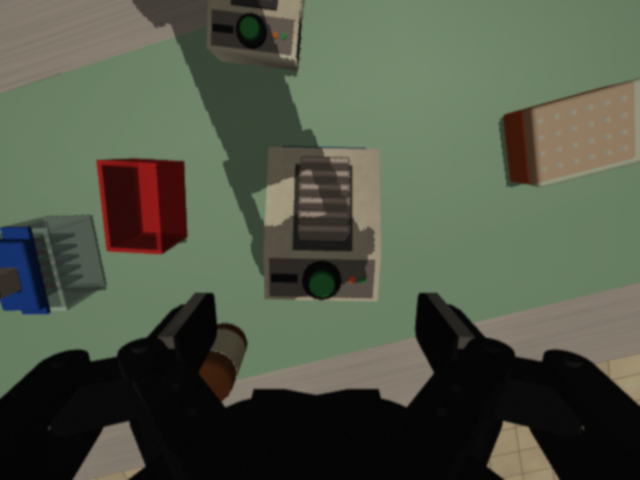

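The wrist view shows the larger dryer centred at (322,222), its comb at (324,205), and its button at (322,280). The fins run left to right across the picture. Next I'll view from above the rack.

Emit:
move_arm(
  motion=[
    [[-0.1, -0.5, 0], [0, 0, 0]],
    [[-0.17, -0.85, 0.03], [0, 0, 0]],
    [[-0.17, -0.85, 0.03], [0, 0, 0]],
    [[-0.17, -0.85, 0.03], [0, 0, 0]],
    [[-0.17, -0.85, 0.03], [0, 0, 0]],
    [[-0.17, -0.85, 0.03], [0, 0, 0]],
    [[-0.17, -0.85, 0.03], [0, 0, -0.17]],
    [[-0.19, -0.96, 0.02], [0, 0, 0]],
    [[0, 0, 0], [0, 0, 0]],
    [[0, 0, 0], [0, 0, 0]],
  ],
)

```text
time_s: 2.9
position: [0.5767, -0.1742, 0.3001]
tool_rot: [[-0.969, 0.247, -0.0], [0.247, 0.969, 0.0], [0.001, 0.0, -1.0]]
ft_force: [0.6, 1.1, -0.1]
grip_width: 0.0851
gripper_force: 0.0
```

Run:
```python
from h import *
import pickle
im=grab("wrist");save(im,"w2.png");pickle.dump(im,open("w2.pkl","wb"))
C=cloud(im)
for c,a,m in blobs(im,"",(105,150,40),(125,255,255),100):
    v=C[m&(im["depth"]>0)];t=v[abs(v[:,2]-np.percentile(v[:,2],80))<.005]
    print(c,a,cv2.minAreaRect(t[:,:2].astype(np.float32)),np.percentile(v[:,2],[5,50,95]).round(4))
q=(C[...,2]>.13)&(C[...,2]<.16)&(np.hypot(C[...,0]-.577,C[...,1]+.173)<.04)
v=C[q];print("handle",len(v),cv2.minAreaRect(v[:,:2].astype(np.float32)),np.median(v[:,2]))
ys,xs=np.nonzero(q);print("handle px",xs.mean(),ys.mean(),xs.min(),xs.max(),ys.min(),ys.max())
w=pickle.load(open("w1.pkl","rb"));C=cloud(w)
for c,a,m in blobs(w,"",(50,130,20),(75,255,255),100):print("green",c,a,np.median(C[m],0))
# deck plane & body edges
q=(abs(C[...,2]-.083)<.003)&(np.hypot(C[...,0]-.672,C[...,1]-.146)<.085)&(C[...,0]>.63);v=C[q]
print("deck",cv2.minAreaRect(v[:,:2].astype(np.float32)),v[:,2].mean())
```

```text
[316.7, 210.0] 2783 ((0.576779305934906, -0.17341040074825287), (0.03987903147935867, 0.07993672043085098), 74.76311492919922) [0.0845 0.1006 0.102 ]
handle 628 ((0.5763188600540161, -0.17341920733451843), (0.017753269523382187, 0.02632729895412922), 75.87354278564453) 0.14262248439905834
handle px 316.79936305732485 226.04617834394904 307 327 211 242
green [249.3, 27.9] 406 [0.41065198 0.14656722 0.07380305]
green [321.3, 283.6] 562 [0.6705781  0.1462526  0.10583432]
deck ((0.663620114326477, 0.14838352799415588), (0.13038396835327148, 0.07449828833341599), 73.17385864257812) 0.08432888806355608
```

View pics/w2.png

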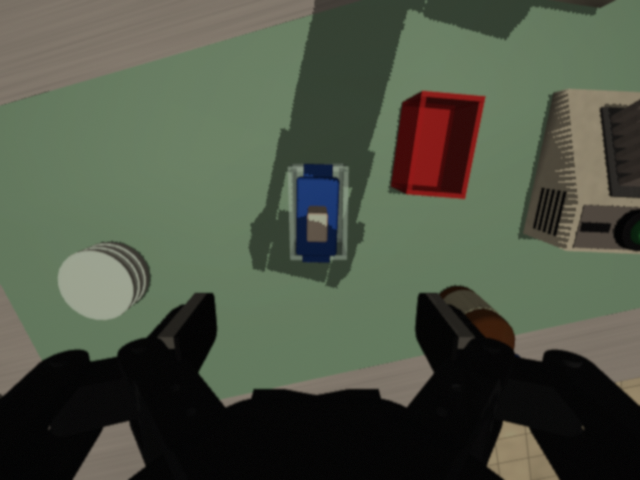

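The rack handle is at (317,226). The depth reading puts it at (0.576,-0.173) with its top at 0.142, matching the text (20+122 mm). The bar is at 0.100, and all views agree to about 1 mm. Now I'll descend to grip.

Emit:
move_arm(
  motion=[
    [[0, 0.02, 0.3], [0, 0, 0]],
    [[0, 0, 0.6], [0, 0, 0]],
    [[0, 0, 0.6], [0, 0, 0]],
    [[0, 0, 0.6], [0, 0, 0]],
    [[0, 0, 0.6], [0, 0, 0]],
    [[0, 0, 0.4], [0, 0, 0]],
    [[0, 0, 0.3], [0, 0, 0]],
    [[0, 0, 0.1], [0, 0, 0]],
    [[0, 0, 0], [0, 0, 0]],
  ],
)

```text
time_s: 3.85
position: [0.5773, -0.1714, 0.1253]
tool_rot: [[-0.97, 0.243, -0.0], [0.243, 0.97, 0.0], [0.001, 0.0, -1.0]]
ft_force: [0.6, -0.8, -0.3]
grip_width: 0.085
gripper_force: 0.0
```

Emit:
move_arm(
  motion=[
    [[0, 0, 0], [0, 0, 0]],
    [[0, 0, 0], [0, 0, 0]],
    [[0, 0, 0], [0, 0, 0]],
    [[0, 0, 0], [0, 0, 0]],
    [[0, 0, 0], [0, 0, 0]],
    [[0, 0, 0], [0, 0, 0]],
    [[0, 0, 0], [0, 0, 0]],
    [[0, 0, 0], [0, 0, 0]],
    [[0, 0, 0], [0, 0, 0]],
    [[0, 0, 0], [0, 0, 0]],
  ],
  claw=1,
  force=60,
)

```text
time_s: 4.85
position: [0.5773, -0.1727, 0.1257]
tool_rot: [[-0.97, 0.244, 0.001], [0.244, 0.97, -0.0], [-0.001, -0.0, -1.0]]
ft_force: [-0.6, -0.9, 5.5]
grip_width: 0.0171
gripper_force: 59.2
```

Grip is holding at 17 mm. I'll lift straight up.

Emit:
move_arm(
  motion=[
    [[0, 0, -0.1], [0, 0, 0]],
    [[0, 0, -0.2], [0, 0, 0]],
    [[0, 0, -0.4], [0, 0, 0]],
    [[0, 0, -0.5], [0, 0, 0]],
    [[0, 0, -0.5], [0, 0, 0]],
    [[0, 0, -0.5], [0, 0, 0]],
    [[0, 0, -0.5], [0, 0, 0]],
    [[0, 0, -0.5], [0, 0, 0]],
    [[0, 0, -0.4], [0, 0, 0]],
    [[0, 0, -0.2], [0, 0, 0]],
    [[0, 0, -0.1], [0, 0, 0]],
    [[0, 0, 0], [0, 0, 0]],
    [[0, 0, 0], [0, 0, 0]],
  ],
)

```text
time_s: 6.15
position: [0.577, -0.1724, 0.3192]
tool_rot: [[-0.97, 0.244, -0.002], [0.244, 0.97, 0.001], [0.002, 0.001, -1.0]]
ft_force: [0.0, -0.0, -2.8]
grip_width: 0.0172
gripper_force: 58.4
```

Run:
```python
from h import *
import pickle
s=env.observe();im=grab("wrist");save(im,"w3.png");pickle.dump(im,open("w3.pkl","wb"))
sd=grab("side");pickle.dump(sd,open("side3.pkl","wb"))
p=np.array(s["position"]);R=np.array(s["tool_rot"]);print(p,R.round(4).tolist(),s["ft_force"],s["grip_width"])
C=(cloud(im)-p)@R
for c,a,m in blobs(im,"",(105,150,40),(125,255,255),100):
    v=C[m&(im["depth"]>0)];z=np.percentile(v[:,2],20);t=v[abs(v[:,2]-z)<.004]
    print(c,a,z,cv2.minAreaRect(t[:,:2].astype(np.float32)))
    A=np.c_[t[:,:2],np.ones(len(t))];print("plane z slopes",np.linalg.lstsq(A,t[:,2],rcond=None)[0])
cv2.imwrite("pics/m3.png",np.hstack([im["frame"][80:400,160:480],cv2.resize(sd["frame"][180:340,280:440],(320,320))])[...,::-1])
```

```text
[ 0.57698942 -0.17243548  0.31919335] [[-0.9697, 0.2444, -0.0018], [0.2444, 0.9697, 0.001], [0.002, 0.0005, -1.0]] [ 0.04105706 -0.03909958 -2.82000951] 0.017223138011181624
[315.8, 229.5] 7339 0.024555047246873404 ((0.02024204097688198, -0.0006359145045280457), (0.041276466101408005, 0.040910497307777405), 0.34856295585632324)
plane z slopes [0.01409675 0.00401549 0.02467497]
[503.9, 356.7] 374 0.16756332906934662 ((-0.13731002807617188, 0.19320110976696014), (0.015035482123494148, 0.02764412760734558), 30.278722763061523)
plane z slopes [ 0.05316077 -0.01901512  0.1792307 ]
```

View pics/m3.png

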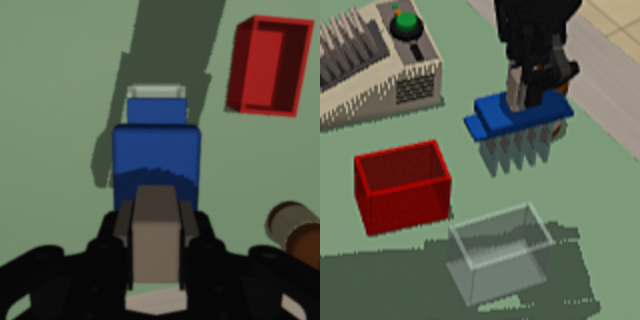

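The rack hangs free with all five chambers below the bar, and the jar is still standing. I'll now fit the comb pose from the earlier views.

```bash
cat > comb.py <<'E'
from h import *
import pickle
def frame(yaw,o):
    c,s=np.cos(np.radians(yaw)),np.sin(np.radians(yaw));t=np.radians(25)
    f=np.array([c,s,0]);z=np.array([0,0,1.])
    X=f*np.cos(t)+z*np.sin(t);Z=-f*np.sin(t)+z*np.cos(t)
    return np.stack([X,np.cross(Z,X),Z],1),np.array(o)
if __name__=="__main__":
    f=np.array([np.cos(np.radians(-17)),np.sin(np.radians(-17)),0])
    o=np.array([.6715,.1457,.064])-.077*f;print("o",o)
    R,o=frame(-17,o)
    for n in("w1","w2","side","side3","top"):
        im=pickle.load(open(n+".pkl","rb"));L=(cloud(im)-o)@R
        near=(abs(L[...,0])<.06)&(abs(L[...,1])<.045)&(im["depth"]>0)
        v=L[near&(abs(L[...,2]-.049)<.004)]
        print(n,len(v),"zmax",np.percentile(L[near][:,2],98).round(4) if near.any() else None)
        if len(v)<20: continue
        h,e=np.histogram(v[:,0],np.arange(-.046,.047,.002));print(h.tolist())
        print("  y pct",np.percentile(v[:,1],[2,98]).round(4),"x pct",np.percentile(v[:,0],[2,50,98]).round(4))
        for k in range(6):
            w=v[abs(v[:,0]-(-.035+.014*k))<.005]
            if len(w)>10:
                a=np.polyfit(w[:,1],w[:,0],1);print("   fin",k,w[:,0].mean().round(4),"yaw err",np.degrees(np.arctan(-a[0])).round(2),len(w))
E
python3 comb.py
```

```text
o [0.59786453 0.16821262 0.064     ]
w1 2329 zmax 0.0512
[0, 0, 0, 6, 63, 97, 126, 90, 0, 0, 7, 69, 98, 127, 86, 0, 0, 10, 74, 100, 124, 86, 0, 0, 9, 80, 102, 126, 70, 0, 0, 9, 82, 104, 128, 68, 0, 0, 13, 88, 111, 115, 61, 0, 0, 0]
  y pct [-0.0238  0.0239] x pct [-0.0366  0.0035  0.0381]
   fin 0 -0.0338 yaw err 0.72 382
   fin 1 -0.0199 yaw err 0.04 387
   fin 2 -0.006 yaw err -0.23 394
   fin 3 0.0078 yaw err 0.21 387
   fin 4 0.0217 yaw err 0.27 391
   fin 5 0.0356 yaw err 0.11 388
w2 0 zmax 0.0264
side 238 zmax 0.0506
[0, 0, 0, 0, 6, 9, 11, 14, 0, 0, 0, 7, 10, 13, 12, 0, 0, 0, 6, 14, 9, 11, 0, 0, 0, 5, 11, 11, 9, 0, 0, 0, 8, 9, 12, 12, 0, 0, 0, 6, 14, 12, 7, 0, 0, 0]
  y pct [-0.0257  0.0236] x pct [-0.0361 -0.003   0.0386]
   fin 0 -0.0334 yaw err 0.85 40
   fin 1 -0.0196 yaw err 1.1 42
   fin 2 -0.0059 yaw err 0.85 40
   fin 3 0.0084 yaw err 0.28 36
   fin 4 0.0224 yaw err -0.3 41
   fin 5 0.0361 yaw err 0.74 39
side3 229 zmax 0.0507
[0, 0, 0, 0, 5, 10, 9, 10, 0, 0, 0, 7, 10, 12, 11, 0, 0, 0, 8, 9, 13, 10, 0, 0, 0, 5, 11, 11, 9, 0, 0, 0, 6, 12, 13, 9, 1, 0, 0, 8, 11, 12, 7, 0, 0, 0]
  y pct [-0.0259  0.0228] x pct [-0.0357  0.0047  0.0386]
   fin 0 -0.0335 yaw err -0.94 34
   fin 1 -0.0195 yaw err -0.58 40
   fin 2 -0.0058 yaw err 0.07 40
   fin 3 0.0084 yaw err -0.83 36
   fin 4 0.0222 yaw err -0.03 40
   fin 5 0.036 yaw err 0.52 38
top 261 zmax 0.0525
[0, 0, 0, 1, 11, 10, 13, 8, 2, 0, 1, 9, 11, 15, 7, 0, 0, 1, 9, 11, 12, 8, 0, 0, 1, 7, 15, 13, 7, 0, 0, 1, 8, 14, 13, 8, 1, 0, 2, 9, 10, 13, 9, 1, 0, 0]
  y pct [-0.0236  0.0234] x pct [-0.0366  0.0042  0.0386]
   fin 0 -0.0342 yaw err 1.1 43
   fin 1 -0.0201 yaw err -0.71 43
   fin 2 -0.0061 yaw err 0.16 41
   fin 3 0.008 yaw err 0.35 43
   fin 4 0.0219 yaw err 1.11 44
   fin 5 0.0359 yaw err 0.66 43
```

```bash
cat > goal.py <<'E'
from comb import *
Rc,o=frame(-16.8,[.59786,.16821,.064]);o=o+Rc@np.array([.001,0,.0005])
Rt=np.stack([-Rc[:,0],Rc[:,1],-Rc[:,2]],1)
g=np.array([.0006,-.0007,.105])
def tcp(h,dx=0,dy=0): return o+Rc@np.array([dx,dy,h])-Rt@g
E
python3 - <<'E'
from goal import *
s=env.observe()
print(tcp(.08),tcp(0),Rt.round(3).tolist(),np.linalg.det(Rt))
print(plan(tcp(.08),Rt),s["time_s"],s["q"])
E
```

```text
[0.5244008  0.19111985 0.23279628] [0.55676726 0.18134784 0.16029166] [[-0.868, 0.289, 0.405], [0.262, 0.957, -0.122], [-0.423, -0.0, -0.906]] 0.9999999999999998
(array([2.79, 6.79, 1.74]), array([ 0.08, -3.14,  0.33])) 6.25 [-2.78893306e+01  2.53334649e+01  5.70778944e+01 -1.15574033e-03
  9.77047626e+01 -1.03746601e+02]
```

Emit:
move_arm(
  motion=[
    [[0.1, 0.3, 0], [0, 0, 0]],
    [[0.25, 0.6, 0], [0, 0, 0]],
    [[0.3, 0.75, 0], [0, 0, 0]],
    [[0.35, 0.85, 0], [0, 0, 0]],
    [[0.35, 0.85, 0], [0, 0, 0]],
    [[0.35, 0.85, 0], [0, 0, 0]],
    [[0.35, 0.85, 0], [0, 0, 0]],
    [[0.3, 0.75, 0], [0, 0, 0]],
    [[0.25, 0.6, 0], [0, 0, 0]],
    [[0.19, 0.39, 0], [0, 0, 0]],
    [[0, 0, 0], [0.01, -0.5, 0.05]],
    [[0, 0, 0], [0.02, -0.7, 0.07]],
    [[0, 0, 0], [0.02, -0.7, 0.07]],
    [[0, 0, 0], [0.02, -0.7, 0.07]],
    [[0, 0, 0], [0.01, -0.54, 0.07]],
    [[0, 0, 0], [0, 0, 0]],
    [[0, 0, 0], [0, 0, 0]],
  ],
)

```text
time_s: 7.95
position: [0.5243, 0.1913, 0.3203]
tool_rot: [[-0.868, 0.289, 0.405], [0.261, 0.957, -0.122], [-0.423, -0.0, -0.906]]
ft_force: [-0.2, -0.3, -1.9]
grip_width: 0.0173
gripper_force: 58.7
```

Run:
```python
from goal import *
s=env.observe();print(plan(tcp(.08),Rt),s["time_s"],s["ft_force"],s["position"],np.array(s["tool_rot"]).round(3).tolist())
```

```text
(array([ 0.74, -0.  ,  1.59]), array([-0., -0.,  0.])) 7.95 [-0.19198792 -0.2729564  -1.93211984] [0.52430884 0.19128749 0.32028688] [[-0.868, 0.289, 0.405], [0.261, 0.957, -0.122], [-0.423, -0.0, -0.906]]
```

Emit:
move_arm(
  motion=[
    [[0.1, 0, 0.2], [0, 0, 0]],
    [[0.2, 0, 0.4], [0, 0, 0]],
    [[0.2, 0, 0.5], [0, 0, 0]],
    [[0.14, 0, 0.4], [0, 0, 0]],
    [[0.1, 0, 0.3], [0, 0, 0]],
    [[0, 0, 0.09], [0, 0, 0]],
    [[0, 0, 0], [0, 0, 0]],
    [[0, 0, 0], [0, 0, 0]],
  ],
)

```text
time_s: 8.75
position: [0.5317, 0.1888, 0.2197]
tool_rot: [[-0.866, 0.29, 0.407], [0.262, 0.957, -0.123], [-0.425, 0.0, -0.905]]
ft_force: [0.4, 0.8, -1.7]
grip_width: 0.0172
gripper_force: 58.6
```

Run:
```python
from goal import *
s=env.observe();print(plan(tcp(.065),Rt),s["time_s"],s["ft_force"])
L0=np.array(s["tool_rot"]);print("expected rack origin in comb",(Rc.T@(np.array(s["position"])+L0@g-o)).round(4))
for n in("side","wrist","top"):
    im=grab(n);pickle.dump(im,open(n+"5.pkl","wb"));L=(cloud(im)-o)@Rc
    for c,a,m in blobs(im,"",(105,150,40),(125,255,255),40):
        v=L[m&(im["depth"]>0)];v=v[(abs(v[:,0])<.07)&(abs(v[:,1])<.05)&(v[:,2]>.09)]
        if len(v)<30: continue
        zt=np.percentile(v[:,2],90);t=v[abs(v[:,2]-zt)<.006]
        A=np.c_[t[:,:2],np.ones(len(t))]
        print(n,c,a,"top z",zt.round(4),"x",np.percentile(t[:,0],[1,99]).round(4),"y",np.percentile(t[:,1],[1,99]).round(4),"slopes",np.linalg.lstsq(A,t[:,2],rcond=None)[0].round(4))
im=pickle.load(open("side5.pkl","rb"))
cv2.imwrite("pics/s5.png",cv2.resize(im["frame"][140:260,230:390],(800,600),interpolation=cv2.INTER_CUBIC)[...,::-1])
```

```text
(array([ 0.03,  0.  , -0.  ]), array([-0.  ,  0.02, -0.01])) 8.75 [ 0.36392458  0.7622531  -1.6706018 ]
expected rack origin in comb [ 0.0017 -0.0002  0.0649]
side [271.9, 175.4] 512 top z 0.1446 x [-0.0354  0.0426] y [-0.0239  0.0205] slopes [0.005  0.0129 0.1426]
wrist [315.9, 229.0] 7270 top z 0.1456 x [-0.0383 -0.0009] y [-0.0195  0.0196] slopes [ 0.0241 -0.0028  0.1453]
top [252.1, 229.9] 218 top z 0.147 x [0.0086 0.0421] y [-0.02    0.0163] slopes [0.0212 0.0098 0.1442]
```

View pics/s5.png

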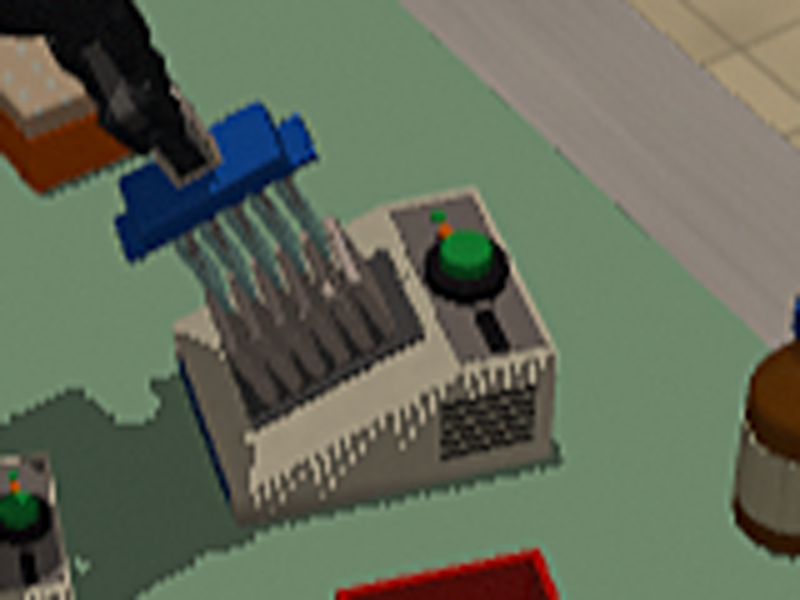

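The rack is tilted above the comb, with chambers just above the fins. The bar readings suggest it sits 2–3 mm too far up the slope. I'll check the chambers themselves against the fins in the same side view.

Run:
```python
from goal import *
im=pickle.load(open("side5.pkl","rb"));L=(cloud(im)-o)@Rc
for lo,hi in((.066,.074),(.074,.082),(.082,.09),(.09,.1),(.1,.112),(.112,.122)):
    m=(L[...,2]>lo)&(L[...,2]<hi)&(abs(L[...,0])<.045)&(abs(L[...,1])<.03)
    v=L[m];h,e=np.histogram(v[:,0],np.arange(-.042,.043,.002));print(lo,len(v),h.tolist())
    if len(v)>20:
        from itertools import product
        # phase of 14 mm pattern
        ph=np.angle(np.exp(2j*np.pi*v[:,0]/.014).mean())/(2*np.pi)*14;print("  phase mm",ph.round(2),"y",np.median(v[:,1]).round(4))
m=(abs(L[...,2]-.047)<.006)&(abs(L[...,0])<.042)&(abs(L[...,1])<.03);v=L[m]
print("fins phase (should be ±7)",np.angle(np.exp(2j*np.pi*v[:,0]/.014).mean())/(2*np.pi)*14,len(v))
```

```text
0.066 53 [0, 0, 0, 0, 0, 0, 0, 0, 3, 11, 0, 0, 0, 0, 1, 2, 8, 0, 0, 0, 0, 2, 0, 6, 0, 0, 0, 0, 1, 2, 6, 0, 0, 0, 0, 1, 3, 7, 0, 0, 0, 0]
  phase mm 4.28 y -0.0109
0.074 52 [0, 0, 0, 0, 0, 0, 0, 2, 0, 5, 0, 0, 0, 0, 1, 2, 8, 0, 0, 0, 0, 1, 3, 9, 0, 0, 0, 0, 1, 1, 8, 0, 0, 0, 0, 2, 2, 7, 0, 0, 0, 0]
  phase mm 4.34 y -0.0068
0.082 46 [0, 0, 0, 0, 0, 0, 0, 1, 3, 8, 0, 0, 0, 0, 2, 2, 8, 0, 0, 0, 0, 1, 1, 5, 0, 0, 0, 0, 1, 2, 5, 0, 0, 0, 0, 1, 2, 4, 0, 0, 0, 0]
  phase mm 4.12 y -0.0145
0.09 64 [0, 0, 0, 0, 0, 0, 0, 2, 2, 11, 0, 0, 0, 0, 0, 4, 9, 0, 0, 0, 0, 1, 3, 9, 0, 0, 0, 0, 2, 3, 6, 0, 0, 0, 0, 3, 2, 7, 0, 0, 0, 0]
  phase mm 4.24 y -0.0117
0.1 61 [0, 0, 0, 0, 0, 0, 0, 3, 4, 7, 0, 0, 0, 0, 3, 4, 7, 0, 0, 0, 0, 2, 1, 7, 0, 0, 0, 0, 1, 6, 6, 0, 0, 0, 0, 1, 3, 6, 0, 0, 0, 0]
  phase mm 3.85 y -0.0148
0.112 43 [0, 0, 1, 1, 0, 1, 0, 1, 2, 2, 1, 0, 0, 0, 0, 3, 3, 1, 0, 0, 0, 2, 4, 4, 0, 0, 0, 0, 1, 3, 3, 0, 0, 0, 0, 1, 3, 4, 0, 0, 0, 0]
  phase mm 3.86 y -0.0155
fins phase (should be ±7) -6.739647607992107 258
```

Relative to the fins, the chambers sit about 2.3 mm too far up the slope and are tilted by about 0.5°. I'll correct both and measure again.

Emit:
move_arm(
  motion=[
    [[0.03, 0, 0], [0, 0.06, 0]],
    [[0, 0, 0], [0, 0, 0]],
    [[0, 0, 0], [0, 0, 0]],
    [[0, 0, 0], [0, 0, 0]],
  ],
)

```text
time_s: 9.3
position: [0.5299, 0.1892, 0.2185]
tool_rot: [[-0.87, 0.29, 0.399], [0.263, 0.957, -0.121], [-0.417, -0.0, -0.909]]
ft_force: [0.2, -0.4, -1.9]
grip_width: 0.0173
gripper_force: 58.6
```

```bash
cat > chk.py <<'E'
from goal import *
s=env.observe();print(s["time_s"],"pose origin",(Rc.T@(np.array(s["position"])+np.array(s["tool_rot"])@g-o)).round(4),"ft",np.array(s["ft_force"]).round(1),plan(s["position"],Rt)[1])
im=grab("side");pickle.dump(im,open("side6.pkl","wb"));L=(cloud(im)-o)@Rc
for lo,hi in((.052,.066),(.066,.078),(.078,.09),(.09,.1),(.1,.112)):
    m=(L[...,2]>lo)&(L[...,2]<hi)&(abs(L[...,0])<.04)&(abs(L[...,1])<.03);v=L[m]
    if len(v)<15: continue
    r=(v[:,0]+.007)%.014-.007
    print(lo,len(v),"resid pct 5/25/50/75/95 mm",(np.percentile(r,[5,25,50,75,95])*1e3).round(1))
m=(abs(L[...,2]-.035)<.012)&(abs(L[...,0])<.042)&(abs(L[...,1])<.03);v=L[m]
r=(v[:,0])%.014-.007
print("fins pct",(np.percentile(r,[5,25,50,75,95])*1e3).round(1),len(v))
C=cloud(im)
for c,a,m in blobs(im,"",(105,150,40),(125,255,255),40):
    v=L[m&(im["depth"]>0)];v=v[(abs(v[:,0])<.07)&(abs(v[:,1])<.05)&(v[:,2]>.07)]
    if len(v)>30: print("bar top z",np.percentile(v[:,2],90).round(4),"x",np.percentile(v[:,0],[1,99]).round(4),"y",np.percentile(v[:,1],[1,99]).round(4))
E
python3 chk.py
```

```text
9.3 pose origin [-0.0014 -0.0003  0.0646] ft [ 0.2 -0.4 -1.9] [-0.   -0.04 -0.  ]
0.052 18 resid pct 5/25/50/75/95 mm [-2.   1.2  1.8  2.2  3. ]
0.066 80 resid pct 5/25/50/75/95 mm [-1.4  0.8  1.7  2.   2.4]
0.078 72 resid pct 5/25/50/75/95 mm [-1.7  0.1  1.8  2.2  2.6]
0.09 60 resid pct 5/25/50/75/95 mm [-1.8 -0.1  1.9  2.4  2.7]
0.1 64 resid pct 5/25/50/75/95 mm [-1.4  0.2  1.7  2.3  2.8]
fins pct [-3.3 -1.   1.8  3.3  3.9] 292
bar top z 0.1441 x [-0.0488  0.0508] y [-0.0239  0.0188]
```

The chambers and the fins are now both centred at +0.3 mm. I'll lower gradually.

Emit:
move_arm(
  motion=[
    [[0, 0, 0.1], [0, 0, 0]],
    [[0, 0, 0.1], [0, 0, 0]],
    [[0, 0, 0.1], [0, 0, 0]],
    [[0, 0, 0.1], [0, 0, 0]],
    [[0, 0, 0.1], [0, 0, 0]],
    [[0, 0, 0], [0, 0, 0]],
    [[0, 0, 0], [0, 0, 0]],
  ],
)

```text
time_s: 10.05
position: [0.5399, 0.1861, 0.1956]
tool_rot: [[-0.87, 0.29, 0.399], [0.263, 0.957, -0.121], [-0.417, -0.001, -0.909]]
ft_force: [-0.5, 0.2, -2.9]
grip_width: 0.0171
gripper_force: 58.7
```

```bash
python3 chk.py; python3 -c "
from h import *
import pickle
im=pickle.load(open('side6.pkl','rb'))
cv2.imwrite('pics/s6.png',cv2.resize(im['frame'][140:260,230:390],(800,600),interpolation=cv2.INTER_CUBIC)[...,::-1])"
```

```text
10.05 pose origin [-0.0016 -0.0004  0.0394] ft [-0.5  0.2 -2.9] [-0.01 -0.05 -0.  ]
0.052 87 resid pct 5/25/50/75/95 mm [-1.7  0.7  1.7  2.   2.8]
0.066 67 resid pct 5/25/50/75/95 mm [-2.1  0.   1.8  2.2  2.5]
0.078 54 resid pct 5/25/50/75/95 mm [-1.9 -0.3  1.2  2.   2.4]
0.09 39 resid pct 5/25/50/75/95 mm [-5.6 -1.3  0.   1.7  3. ]
0.1 84 resid pct 5/25/50/75/95 mm [-6.  -3.5 -0.3  3.8  6.5]
fins pct [-5.6 -2.8  0.4  3.1  4.3] 267
bar top z 0.1192 x [-0.0496  0.051 ] y [-0.0245  0.0186]
```

View pics/s6.png

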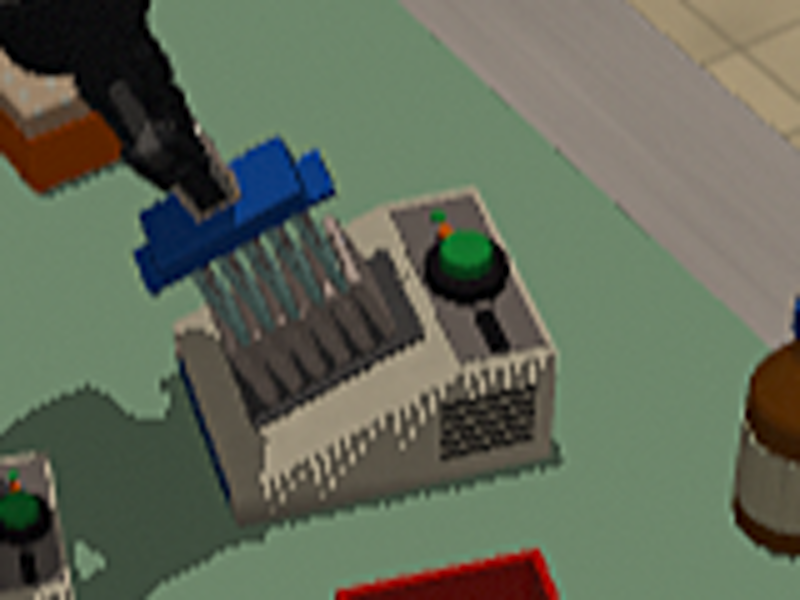

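All five chambers have entered their slots by about 11 mm, and there's no contact force. I'll continue lowering.

Emit:
move_arm(
  motion=[
    [[0, 0, 0.1], [0, 0, 0]],
    [[0, 0, 0.1], [0, 0, 0]],
    [[0, 0, 0.1], [0, 0, 0]],
    [[0, 0, 0.1], [0, 0, 0]],
    [[0, 0, 0.1], [0, 0, 0]],
    [[0, 0, 0.1], [0, 0, 0]],
    [[0, 0, 0], [0, 0, 0]],
    [[0, 0, 0], [0, 0, 0]],
  ],
)

```text
time_s: 10.9
position: [0.5519, 0.1825, 0.1684]
tool_rot: [[-0.87, 0.29, 0.399], [0.263, 0.957, -0.121], [-0.417, -0.001, -0.909]]
ft_force: [-0.5, 0.1, -1.7]
grip_width: 0.0172
gripper_force: 58.7
```

```bash
python3 chk.py
```

```text
10.9 pose origin [-0.0018 -0.0004  0.0094] ft [-0.5  0.1 -1.7] [-0.01 -0.04 -0.  ]
0.052 56 resid pct 5/25/50/75/95 mm [-4.9 -1.3  0.3  1.6  2.1]
0.066 64 resid pct 5/25/50/75/95 mm [-5.7 -2.4  0.4  3.3  5.8]
0.078 352 resid pct 5/25/50/75/95 mm [-6.4 -3.6 -0.1  3.6  6.3]
0.09 40 resid pct 5/25/50/75/95 mm [-6.  -4.1 -0.3  3.5  6. ]
0.1 38 resid pct 5/25/50/75/95 mm [-6.4 -2.5 -1.1  2.   5.6]
fins pct [-5.9 -3.1  0.5  3.2  5.9] 289
bar top z 0.0893 x [-0.0489  0.0503] y [-0.0243  0.0195]
```

Emit:
move_arm(
  motion=[
    [[0, 0, 0.04], [0, 0, 0]],
    [[0, 0, 0.04], [0, 0, 0]],
    [[0, 0, 0.04], [0, 0, 0]],
    [[0, 0, 0.02], [0, 0, 0]],
    [[0, 0, 0], [0, 0, 0]],
    [[0, 0, 0], [0, 0, 0]],
  ],
)

```text
time_s: 11.55
position: [0.5547, 0.1817, 0.1621]
tool_rot: [[-0.87, 0.29, 0.399], [0.263, 0.957, -0.121], [-0.417, -0.0, -0.909]]
ft_force: [-0.6, 0.6, -1.4]
grip_width: 0.017
gripper_force: 58.7
```

Emit:
move_arm(
  motion=[
    [[0, 0, 0.01], [0, 0, 0]],
    [[0, 0, 0.01], [0, 0, 0]],
    [[0, 0, 0.01], [0, 0, 0]],
    [[0, 0, 0], [0, 0, 0]],
    [[0, 0, 0], [0, 0, 0]],
  ],
)

```text
time_s: 12.05
position: [0.5552, 0.1815, 0.1607]
tool_rot: [[-0.87, 0.29, 0.399], [0.263, 0.957, -0.121], [-0.417, -0.0, -0.909]]
ft_force: [-0.3, -0.2, -1.9]
grip_width: 0.0172
gripper_force: 58.7
```

Emit:
move_arm(
  motion=[
    [[0, 0, 0.01], [0, 0, 0]],
    [[0, 0, 0.01], [0, 0, 0]],
    [[0, 0, 0], [0, 0, 0]],
    [[0, 0, 0], [0, 0, 0]],
    [[0, 0, 0], [0, 0, 0]],
  ],
)

```text
time_s: 12.55
position: [0.5555, 0.1815, 0.1603]
tool_rot: [[-0.87, 0.289, 0.399], [0.263, 0.957, -0.121], [-0.417, -0.0, -0.909]]
ft_force: [-4.9, -0.1, 4.6]
grip_width: 0.0173
gripper_force: 59.9
```

```bash
python3 chk.py | egrep 'pose|bar'
```

```text
12.55 pose origin [-0.0018 -0.0003  0.0005] ft [-4.9 -0.1  4.6] [-0.   -0.04 -0.  ]
bar top z 0.081 x [-0.038   0.0399] y [-0.0243  0.0192]
```

The floor has been reached: the force rose to about 6 N, pose height is 0.5 mm and the bar top is at 81 mm. I'll release.

Emit:
move_arm(
  motion=[
    [[0, 0, 0], [0, 0, 0]],
    [[0, 0, 0], [0, 0, 0]],
    [[0, 0, 0], [0, 0, 0]],
    [[0, 0, 0], [0, 0, 0]],
    [[0, 0, 0], [0, 0, 0]],
  ],
  claw=0.5,
)

```text
time_s: 13.1
position: [0.5557, 0.1814, 0.1598]
tool_rot: [[-0.87, 0.29, 0.399], [0.263, 0.957, -0.121], [-0.417, -0.0, -0.909]]
ft_force: [-0.5, -0.7, 0.4]
grip_width: 0.0423
gripper_force: 0.0
```

Emit:
move_arm(
  motion=[
    [[0, 0, -0.1], [0, 0, 0]],
    [[0, 0, -0.3], [0, 0, 0]],
    [[0, 0, -0.5], [0, 0, 0]],
    [[0, 0, -0.7], [0, 0, 0]],
    [[0, 0, -0.4], [0, 0, 0]],
    [[0, 0, 0], [0, 0, 0]],
  ],
)

```text
time_s: 13.7
position: [0.5157, 0.1941, 0.2538]
tool_rot: [[-0.868, 0.289, 0.404], [0.263, 0.957, -0.12], [-0.421, 0.002, -0.907]]
ft_force: [0.5, 0.1, -0.3]
grip_width: 0.0429
gripper_force: 0.0
```

Run:
```python
from goal import *
s=env.observe();print(s["time_s"],s["position"],s["q"],s["ft_force"])
for n in("side","wrist","top"):
    im=grab(n);pickle.dump(im,open(n+"7.pkl","wb"));L=(cloud(im)-o)@Rc
    for c,a,m in blobs(im,"",(105,150,40),(125,255,255),40):
        v=L[m&(im["depth"]>0)];v=v[(abs(v[:,0])<.07)&(abs(v[:,1])<.05)&(v[:,2]>.05)]
        if len(v)<30: continue
        zt=np.percentile(v[:,2],80);t=v[abs(v[:,2]-zt)<.004]
        A=np.c_[t[:,:2],np.ones(len(t))]
        print(n,"top z",zt.round(4),"x",np.percentile(t[:,0],[1,99]).round(4),"y",np.percentile(t[:,1],[1,99]).round(4),"fit",np.linalg.lstsq(A,t[:,2],rcond=None)[0].round(4))
a=pickle.load(open("side7.pkl","rb"))["frame"][140:260,230:390];b=pickle.load(open("wrist7.pkl","rb"))["frame"][100:460,80:560]
cv2.imwrite("pics/s7.png",np.hstack([cv2.resize(a,(400,300)),cv2.resize(b,(400,300))])[...,::-1])
```

```text
13.7 [0.51573696 0.19410971 0.25384281] [ 13.68691261  15.04330932  87.5221891  -14.72451369  56.4322752
 -53.61359723] [ 0.47418671  0.11292193 -0.28867355]
side top z 0.0794 x [-0.0402  0.0383] y [-0.0239  0.019 ] fit [0.0024 0.0007 0.0786]
wrist top z 0.0807 x [-0.0425  0.0353] y [-0.0206  0.0191] fit [ 0.0024 -0.0008  0.0802]
top top z 0.0812 x [-0.0275  0.0376] y [-0.0197  0.0161] fit [-0.0212  0.0028  0.0807]
```

View pics/s7.png

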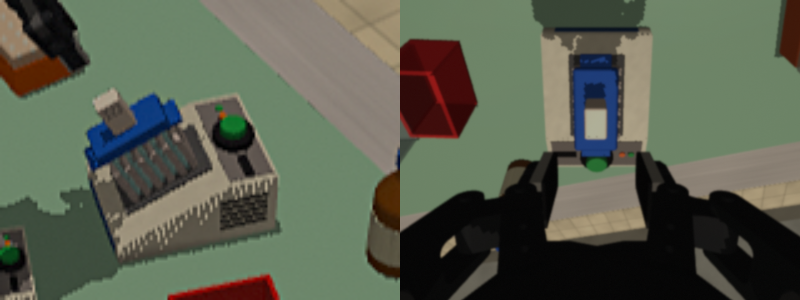

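The rack is fully home in the comb: the bar top is 80 mm along the comb's z, level within noise, with all five chambers between the fins. Next is the button, with the fingers closed.

Emit:
move_arm(
  motion=[
    [[0, 0, -0.2], [0, 0.5, 0]],
    [[0, 0, -0.2], [0, 0.7, 0]],
    [[0, 0, 0], [0, 0.7, 0]],
    [[0, 0, 0], [0, 0.7, 0]],
    [[0, 0, 0], [0, 0.48, 0]],
    [[0, 0, 0], [0, 0, 0]],
    [[0, 0, 0], [0, 0, 0]],
  ],
  claw=1,
  force=60,
)

```text
time_s: 14.55
position: [0.5085, 0.1954, 0.2679]
tool_rot: [[-0.957, 0.29, -0.001], [0.29, 0.957, -0.001], [0.0, -0.002, -1.0]]
ft_force: [0.2, 0.2, 0.7]
grip_width: 0.0001
gripper_force: 0.0
```

Run:
```python
from goal import *
a=np.radians(73.2);R=toolR([0,0,-1],[np.cos(a),np.sin(a),0]);s=env.observe()
print(s["time_s"],s["position"],s["grip_width"],plan([.6715,.1457,.15],R))
for n in("wrist","top"):
    im=grab(n);C=cloud(im)
    for c,ar,m in blobs(im,"",(50,130,20),(75,255,255),30):
        p=np.median(C[m&(im["depth"]>0)],0)
        if np.hypot(p[0]-.67,p[1]-.146)<.03: print(n,c,ar,p,"ray@.105",plane(im,*c,.105))
```

```text
14.55 [0.50850029 0.19543563 0.26787672] 7.373120185642731e-05 (array([-3.41, -0.  ,  2.36]), array([-0.01, -0.  , -0.01]))
wrist [315.8, 384.8] 302 [0.66195758 0.14820011 0.10607531] ray@.105 [0.66614248 0.14693815 0.105     ]
top [266.3, 199.4] 80 [0.67192775 0.14634144 0.10441726] ray@.105 [0.67132148 0.14598877 0.105     ]
```

Emit:
move_arm(
  motion=[
    [[-0.4, 0, 0], [0, 0, 0]],
    [[-0.7, 0, 0], [0, 0, 0]],
    [[-0.8, 0, 0], [0, 0, 0]],
    [[-0.8, 0, 0], [0, 0, 0]],
    [[-0.5, 0, 0], [0, 0, 0]],
    [[-0.2, 0, 0], [0, 0, 0]],
    [[0, 0, 0.4], [0, 0, 0]],
    [[0, 0, 0.6], [0, 0, 0]],
    [[0, 0, 0.6], [0, 0, 0]],
    [[0, 0, 0.5], [0, 0, 0]],
    [[0, 0, 0.26], [0, 0, 0]],
    [[0, 0, 0], [0, 0, 0]],
    [[0, 0, 0], [0, 0, 0]],
  ],
)

```text
time_s: 15.95
position: [0.6715, 0.1466, 0.1524]
tool_rot: [[-0.957, 0.289, 0.002], [0.289, 0.957, -0.001], [-0.002, -0.0, -1.0]]
ft_force: [0.6, 0.6, -0.9]
grip_width: -0.0001
gripper_force: 0.0
```

Emit:
move_arm(
  motion=[
    [[0, 0, 0.2], [0, 0, 0]],
    [[0, 0, 0.2], [0, 0, 0]],
    [[0, 0, 0.14], [0, 0, 0]],
    [[0, 0, 0.04], [0, 0, 0]],
    [[0, 0, 0.04], [0, 0, 0]],
    [[0, 0, 0.04], [0, 0, 0]],
    [[0, 0, 0], [0, 0, 0]],
    [[0, 0, 0], [0, 0, 0]],
  ],
)

```text
time_s: 16.75
position: [0.6711, 0.1464, 0.1185]
tool_rot: [[-0.957, 0.29, 0.0], [0.29, 0.957, -0.001], [-0.0, -0.0, -1.0]]
ft_force: [-2.2, -0.5, 2.8]
grip_width: 0.0
gripper_force: 1.8
```

Emit:
move_arm(
  motion=[
    [[0, 0, 0.02], [0, 0, 0]],
    [[0, 0, 0.02], [0, 0, 0]],
    [[0, 0, 0], [0, 0, 0]],
    [[0, 0, 0], [0, 0, 0]],
  ],
)

```text
time_s: 17.15
position: [0.6711, 0.1464, 0.1164]
tool_rot: [[-0.957, 0.29, 0.0], [0.29, 0.957, -0.001], [-0.0, -0.0, -1.0]]
ft_force: [-1.9, 0.8, 4.9]
grip_width: 0.0
gripper_force: 2.6
```

Emit:
move_arm(
  motion=[
    [[0, 0, 0.02], [0, 0, 0]],
    [[0, 0, 0], [0, 0, 0]],
    [[0, 0, 0], [0, 0, 0]],
  ],
)

```text
time_s: 17.45
position: [0.6712, 0.1464, 0.1163]
tool_rot: [[-0.957, 0.29, 0.001], [0.29, 0.957, -0.001], [-0.001, -0.0, -1.0]]
ft_force: [-5.0, -1.0, 10.5]
grip_width: -0.0001
gripper_force: 5.1
```

Emit:
move_arm(
  motion=[
    [[0, 0, -0.2], [0, 0, 0]],
    [[0, 0, -0.6], [0, 0, 0]],
    [[0, 0, -0.8], [0, 0, 0]],
    [[0, 0, -0.8], [0, 0, 0]],
    [[0, 0, -0.6], [0, 0, 0]],
    [[0.5, 0, 0], [0, 0, 0]],
    [[0.8, 0, 0], [0, 0, 0]],
    [[0.8, 0, 0], [0, 0, 0]],
    [[0.8, 0, 0], [0, 0, 0]],
    [[0.5, 0, 0], [0, 0, 0]],
    [[0, 0, 0], [0, 0, 0]],
  ],
)

```text
time_s: 18.55
position: [0.5061, 0.1967, 0.266]
tool_rot: [[-0.958, 0.288, 0.0], [0.288, 0.958, -0.0], [-0.0, -0.0, -1.0]]
ft_force: [0.7, 0.2, 0.3]
grip_width: -0.0005
gripper_force: 0.0
```

Run:
```python
from goal import *
im=grab("side");save(im,"s8.png");L=(cloud(im)-o)@Rc
for c,a,m in blobs(im,"",(105,150,40),(125,255,255),40):
    v=L[m&(im["depth"]>0)];v=v[(abs(v[:,0])<.07)&(abs(v[:,1])<.05)&(v[:,2]>.05)]
    if len(v)>30:print("bar top z",np.percentile(v[:,2],80),"x",np.percentile(v[:,0],[1,99]))
```

```text
bar top z 0.07938026927206672 x [-0.05062692  0.04919663]
```

View pics/s8.png

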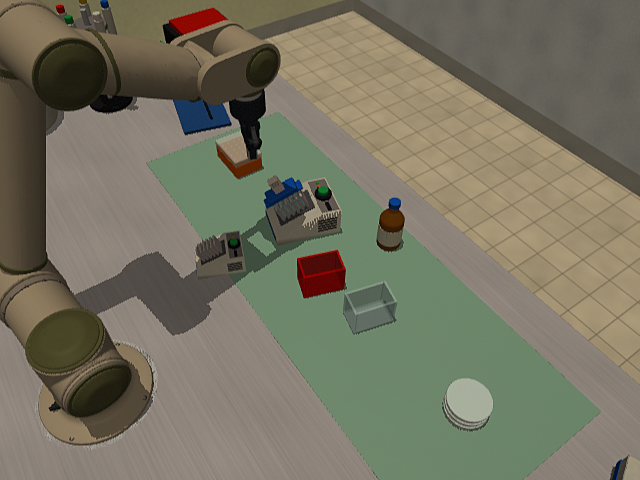

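The button bottomed out at 10.5 N, well under the 40 N limit. The rack at (283,190) is still home, the jar at (370,305), bottle, dishes and tip box are in place, and the arm is clear. I'm handing in.

```bash
python3 -c "
from rig import env
print(env.close_job())"
```

```text
the job is handed in; nothing more can be done
None
```

The job is handed in at about 18.6 s of the 54 s allowed: the rack stands fully home with one chamber in each of the five slots and is released, the green button was pressed to its stop, and the other items are where they were.

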